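# Set out fingerprint powders in order of shade

### The arm

A 6-joint arm with a two-finger parallel gripper is mounted at the origin on the work surface. World frame = base frame: x ahead of the robot, y to its left, z up, the work surface at z = 0. Lengths are in m, angles in rad, forces in N, time in s.
With the tool pointing down it reaches from about 0.375 to 0.925 m from the base axis. Payload 5.7 kg.
Tool frame: the origin (TCP) lies at the centre of the arm's flange, where the gripper is bolted on; the fingertips stand 173 mm ahead of it and the grasp point (between the pads) lies 155 mm ahead of it; z points along the fingers, y is the line along which they close (so a half turn about z gives the same grasp; the last joint's range is limited). The gripper opens to 85 mm and grips with 20 to 120 N. Pads are 22 mm wide; open, the fingers measure 114 mm over their backs; the gripper's body (76 mm by 85 mm) begins 54 mm behind the grasp point. The pads swing forward as they close: fully open they stand 13 mm farther back than shut.
Start: joints at [-1.318, 0.359, 1.51, -0, 1.272, -0.115], TCP at [0.216, -0.56, 0.405] pointing down, gripper open.
Joint ranges: [-2.97, 2.97], [-1.01, 2.36], [0.21, 2.38], [-0.96, 4.11], [0.2, 2.71], [-2.98, 2.98]. Speed limits (rad/s): [2.39, 2.39, 3.14, 3.14, 3.14, 3.14].

### API

Orientations are given as a unit quaternion [x, y, z, w].
In Python, from station import manip, optics, workorder gives the robot as it stands.
- The arm moves only by the tool carry_out, never from a script. Its argument "moves" is a list that holds one entry, the list of rows, each a list of 5 numbers: the shift along the tool's x, y, z in mm, then the turn about the tool's z in rad, then the closure, from -1 (fully open) to 1 (shut). In form: [[[dx, dy, dz, spin, hand], ...]]. A call has 1 to 20 rows; each row shifts and turns the commanded pose from where the row before left it, along the tool's axes as they then stand; what a row does not reach is not made up. A row lasts 1/10 s, in which the tool goes at most 50 mm and 8.59 degrees, less where a joint would pass 70% of its speed; a pose out of reach is approached as far as the arm can. A call is refused whole if a number of a shift passes 50 or a number of a turn 0.15, either way. A call with a gripper value outside its range is refused whole. The fingers move at their own pace and stop on an object; "newtons" is the grip in N (left out, the last holds). Time passes only in rows, so rows that do not move let the fingers close. It gives the time, the measured TCP pose, the force, the opening and the grip force at its end, in the units of the state.
- manip.sense(): the state, without advancing time (a new reading comes with each control period).
- optics.read_camera(name): name is "scene" or "top"; returns (picture, depth): 384x512x3 uint8, red, green, blue; 384x512 float32, m along the optical axis (not along the pixel's ray), 0 where there is no reading.
- optics.camera_info(name): a dict with "vfov" (degrees; the focal length in pixels is half the picture's height over the tangent of half this angle, whatever the lens; pixels are square), "cx", "cy" (the principal point, pixels), "R" (3x3) and "t" (3): a world point X has camera coordinates R X + t. Camera axes: x right, y down, z forward; pixel columns grow to the right and rows downward; lengths in m; the calibration is good to about 2 mm. A picture is of the moment at which its call begins. camera_info takes no time and is no camera call.
- workorder.close_job(): hands the job in; it is judged then, once.
The state is a dict: "time_s": time; "joint_pos": joint angles; "qd": joint speeds; "tau": joint torques, N m; "tool_pos": TCP position; "orientation": TCP orientation; "contact_force": force on the tool from outside, world axes, zero at the start; "ft_torque": the same for the moment, N m; "width": finger opening in m; "finger_force": force on a finger pad.
Only numpy, scipy, OpenCV 4.12 (cv2) and the standard library are available. Lean on these libraries where they do the work, as an engineer would, in place of code of your own. Each camera call takes 0.05 s, during which the arm holds its last target. There are 200 camera calls.

### The job

Set the four powder jars out on the rail, one on each round blue pad, in order of shade: the lightest at the end where the white-handled brush lies, through to the darkest at the end where the black-handled brush lies. Stand each jar wholly on its pad, keep the jars upright all the way and do not drop them, and leave the two brushes lying in their grooves.

Things in the scene. Friction and masses are not known exactly. Their poses are not given: they have to be found in the camera images.
- jar_white_centre (a point): closed screw-cap powder jar, white all over (body and lid), round, 44 mm in diameter, lid 42 mm, 52 mm tall, 90 g or so, standing loose and upright on the table; the point is its centre, 26 mm above its underside; its z axis is the jar's axis
- jar_light_grey_centre (a point): closed screw-cap powder jar, light grey all over (body and lid), round, 44 mm in diameter, lid 42 mm, 52 mm tall, 90 g or so, standing loose and upright on the table; the point is its centre, 26 mm above its underside; its z axis is the jar's axis
- jar_dark_grey_centre (a point): closed screw-cap powder jar, dark grey all over (body and lid), round, 44 mm in diameter, lid 42 mm, 52 mm tall, 90 g or so, standing loose and upright on the table; the point is its centre, 26 mm above its underside; its z axis is the jar's axis
- jar_black_centre (a point): closed screw-cap powder jar, black all over (body and lid), round, 44 mm in diameter, lid 42 mm, 52 mm tall, 90 g or so, standing loose and upright on the table; the point is its centre, 26 mm above its underside; its z axis is the jar's axis
- pad_1_top (a point): round blue rubber pad, 64 mm in diameter, the end pad of the row on the rail's -x side; fixed on the low aluminium jar rail (370 x 84 mm, deck 18 mm above the table, four pads in a straight row 72 mm apart); the point is the centre of its flat top, 21 mm above the table; its x axis runs along the row from pad_1 towards pad_4, its y axis across the rail
- pad_2_top (a point): round blue rubber pad, 64 mm in diameter, second from the rail's -x end; fixed on the low aluminium jar rail (370 x 84 mm, deck 18 mm above the table, four pads in a straight row 72 mm apart); the point is the centre of its flat top, 21 mm above the table; its x axis runs along the row from pad_1 towards pad_4, its y axis across the rail
- pad_3_top (a point): round blue rubber pad, 64 mm in diameter, third from the rail's -x end; fixed on the low aluminium jar rail (370 x 84 mm, deck 18 mm above the table, four pads in a straight row 72 mm apart); the point is the centre of its flat top, 21 mm above the table; its x axis runs along the row from pad_1 towards pad_4, its y axis across the rail
- pad_4_top (a point): round blue rubber pad, 64 mm in diameter, the end pad on the rail's +x side; fixed on the low aluminium jar rail (370 x 84 mm, deck 18 mm above the table, four pads in a straight row 72 mm apart); the point is the centre of its flat top, 21 mm above the table; its x axis runs along the row from pad_1 towards pad_4, its y axis across the rail
- brush_white: powder brush with a white handle (14 mm thick, 100 mm long) and tan hair, 156 mm over all, lying loose across one end of the rail in a groove 60 mm beyond the centre of the end pad; which end differs from run to run. Origin: underside of the handle's middle, on the rail's centre line, 18 mm above the table; the handle lies along its y axis, the hair towards -y; its highest point is 40 mm above the table
- brush_black: powder brush with a black handle (14 mm thick, 100 mm long) and tan hair, 156 mm over all, lying loose across one end of the rail in a groove 60 mm beyond the centre of the end pad; which end differs from run to run. Origin: underside of the handle's middle, on the rail's centre line, 18 mm above the table; the handle lies along its y axis, the hair towards -y; its highest point is 40 mm above the table
Not all that is in view belongs to the job. What is shaped like the brush_white but green or orange is not meant. What is shaped like the part that bears jar_light_grey_centre but orange is not meant.

How it is judged:
At the end, for the whole second after the job is handed in: From the white brush's end: white, light grey, dark grey, black, each jar upright (0.1 rad), standing on its pad (height within 4 mm) and within 12 mm of its centre, released and at rest; both brushes within 20 mm of where they lay (((horizontal distance between pad_1_top and brush_white below 0.1 m and horizontal distance between jar_white_centre and pad_1_top below 0.012 m and horizontal distance between jar_light_grey_centre and pad_2_top below 0.012 m and horizontal distance between jar_dark_grey_centre and pad_3_top below 0.012 m and horizontal distance between jar_black_centre and pad_4_top below 0.012 m) or (horizontal distance between pad_4_top and brush_white below 0.1 m and horizontal distance between jar_white_centre and pad_4_top below 0.012 m and horizontal distance between jar_light_grey_centre and pad_3_top below 0.012 m and horizontal distance between jar_dark_grey_centre and pad_2_top below 0.012 m and horizontal distance between jar_black_centre and pad_1_top below 0.012 m)) and angle between each of jar_white_centre, jar_light_grey_centre, jar_dark_grey_centre, jar_black_centre's own z axis and vertical below 0.1 rad and z of jar_white_centre in the frame of pad_1_top between 0.022 and 0.03 m and linear speed of each of jar_white, jar_light_grey, jar_dark_grey, jar_black below 0.02 m/s and angular speed of each of jar_white, jar_light_grey, jar_dark_grey, jar_black below 0.2 rad/s and z of jar_light_grey_centre in the frame of pad_1_top between 0.022 and 0.03 m and z of jar_dark_grey_centre in the frame of pad_1_top between 0.022 and 0.03 m and z of jar_black_centre in the frame of pad_1_top between 0.022 and 0.03 m and distance of each of brush_white, brush_black from where it was at the start of the episode below 0.02 m); the robot touches nothing.
It fails at once if a jar is tipped by more than 0.6 rad (angle between any of jar_white_centre, jar_light_grey_centre, jar_dark_grey_centre, jar_black_centre's own z axis and vertical above 0.6 rad).
It fails at once if a jar is dropped or thrown (moves faster than 0.7 m/s, as after a fall of 25 mm, with no finger touching it) ((linear speed of jar_white above 0.7 m/s and contact force between jar_white and the fingers below 0.01 N) or (linear speed of jar_light_grey above 0.7 m/s and contact force between jar_light_grey and the fingers below 0.01 N) or (linear speed of jar_dark_grey above 0.7 m/s and contact force between jar_dark_grey and the fingers below 0.01 N) or (linear speed of jar_black above 0.7 m/s and contact force between jar_black and the fingers below 0.01 N)).
It fails at once if a brush is moved by more than 20 mm (distance of any of brush_white, brush_black from where it was at the start of the episode above 0.02 m).
It also fails if it takes over 128 s, if anything falls off the work surface, if the arm or the gripper's body presses on something with over 40 N, if the wrist force passes 120 N, or if a joint passes its speed limit or range.

## Working session

There is one attempt and no reset: what is moved stays moved. The work goes in short steps, Python scripts to look and compute and a tool call to move; the robot and the scene stay as the last step left them, time stands still between calls to the robot, and variables do not carry over. Pictures are saved under pics/ and viewed, at most 14 in all, crops included, and the job is handed in when it is done.

Besides the shell and the picture viewer there is one more tool, called after ">>>" in YAML: its name, and indented under it one key for each argument. carry_out: Moves the arm, as the interface text tells. Its arguments: {"type":"object","properties":{"moves":{"type":"array","items":{"type":"array","items":{"type":"array","items":{"type":"number"}}}},"newtons":{"type":"number"}},"required":["moves"]}

```bash
mkdir -p pics; cat > h.py <<'E'
import numpy as np, cv2
from station import manip, optics, workorder
def look(n):
    p,d=optics.read_camera(n); return p,d,optics.camera_info(n)
def ray(i,u,v,z):
    f=192/np.tan(np.radians(i['vfov'])/2); R=np.array(i['R']);t=np.array(i['t'])
    c=-R.T@t; r=R.T@np.array([(u-i['cx'])/f,(v-i['cy'])/f,1]); return c+r*(z-c[2])/r[2]
E
python3 - <<'E'
from h import *
for n in('top','scene'):
    p,d,i=look(n); cv2.imwrite(f'pics/{n}0.png',p[:,:,::-1]); print(n,i['vfov'],i['cx'],i['cy'],-np.array(i['R']).T@i['t'],np.round(i['R'],3).tolist())
    np.savez(n+'0.npz',p=p,d=d)
s=manip.sense();print(s['tool_pos'],s['orientation'],s['width'],s['time_s'])
E
```

```text
top 54.61171990553593 255.37657908692847 191.46948421788153 [ 0.40717537 -0.01153644  1.13110883] [[-0.026, -0.999, 0.022], [-0.997, 0.025, -0.066], [0.066, -0.024, -0.998]]
scene 47.181389968639095 255.20942516747476 192.57710651440638 [ 1.11797685 -0.5275498   0.7415772 ] [[0.628, 0.778, -0.008], [0.503, -0.414, -0.759], [-0.594, 0.472, -0.651]]
[ 0.21564412 -0.55955507  0.40393214] [ 9.83138962e-01  1.82858098e-01 -6.36120176e-05 -8.33069116e-04] 0.08560530129887213 0.1
```

View pics/top0.png

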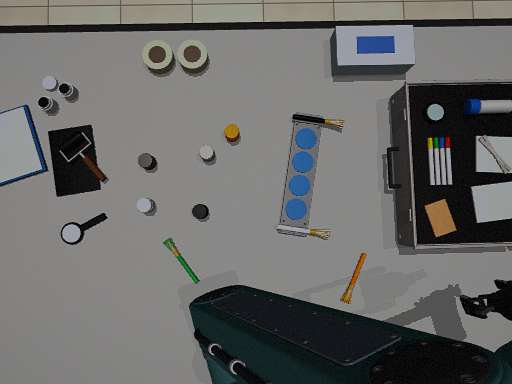

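View pics/scene0.png

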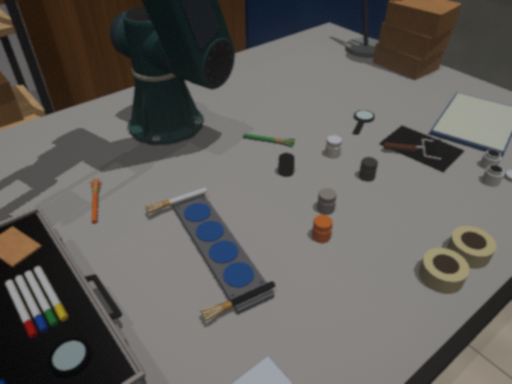

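Candidates in the top picture are the white jar (145,205), light grey (207,153), dark grey (147,161) and black (200,212). The orange jar (232,132) is a decoy, and the three small bottles at (50-66,90) and the lid in the case are not jars. The pads are at (296,209), (299,185), (303,161) and (306,138). The white brush (303,231) lies at the near end and the black one (317,121) at the far end; the green and orange brushes are decoys. I'll measure next and check in a close crop.

```bash
cat > m.py <<'E'
from h import *
def pads(p,i):
    h=cv2.cvtColor(p,cv2.COLOR_RGB2HSV)
    m=cv2.inRange(h,(100,110,60),(118,255,255)); n,l,s,c=cv2.connectedComponentsWithStats(m)
    return [(k,s[k,4],c[k],ray(i,*c[k],.021)) for k in range(1,n) if 150<s[k,4]<800]
def jars(p,d,i,zc=.052,lo=.03,hi=.065):
    f=192/np.tan(np.radians(i['vfov'])/2);R=np.array(i['R']);t=np.array(i['t'])
    v,u=np.mgrid[:384,:512]; P=np.stack([(u-i['cx'])/f*d,(v-i['cy'])/f*d,d],-1)
    W=(P-t)@R
    m=((W[...,2]>lo)&(W[...,2]<hi)&(d>0)).astype(np.uint8)
    n,l,s,c=cv2.connectedComponentsWithStats(m); o=[]
    for k in range(1,n):
        if 60<s[k,4]<800:
            q=l==k; zt=np.percentile(W[q][:,2],80); g=q&(W[...,2]>zt-.006)
            (a,r)=cv2.minEnclosingCircle(np.argwhere(g)[:,::-1].astype(np.float32))
            o.append((s[k,4],np.round(a),np.round(r,1),np.round(zt,3),np.round(ray(i,*a,zt),4),np.median(p[q],0)))
    return o
if __name__=='__main__':
    for n in('top','scene'):
        z=np.load(n+'0.npz');p,d=z['p'],z['d'];i=optics.camera_info(n)
        print(n)
        for a in pads(p,i):print(a[1],np.round(a[2]),np.round(a[3],4))
        for a in jars(p,d,i):print(*a)
    z=np.load('top0.npz')['p'];cv2.imwrite('pics/crop.png',cv2.resize(z[100:250,120:350,::-1],None,fx=3.4,fy=3.4,interpolation=2))
E
python3 m.py
```

```text
top
620 [376.  44.] [ 0.9274 -0.4223  0.021 ]
277 [ 31. 147.] [0.6285 0.6262 0.021 ]
348 [306. 138.] [ 0.6381 -0.1945  0.021 ]
353 [302. 161.] [ 0.5674 -0.1818  0.021 ]
356 [299. 185.] [ 0.4966 -0.1696  0.021 ]
360 [296. 209.] [ 0.4256 -0.1576  0.021 ]
454 [373.  48.] 43.0 0.058 [ 0.8987 -0.4003  0.0582] [46. 51. 53.]
721 [192.  54.] 15.0 0.041 [0.8975 0.1417 0.0414] [152. 156. 136.]
726 [157.  54.] 15.2 0.041 [0.8969 0.2458 0.0414] [152. 156. 133.]
178 [65. 88.] 7.2 0.044 [0.7972 0.5161 0.0438] [69.5 67.  65.5]
180 [ 43. 102.] 6.6 0.044 [0.7565 0.5785 0.0439] [59.5 58.  54.5]
120 [328. 120.] 16.1 0.036 [ 0.6884 -0.2616  0.0359] [123.5 100.5  57.5]
181 [232. 131.] 7.2 0.053 [0.6575 0.0279 0.053 ] [158. 119.  13.]
167 [ 70. 142.] 13.2 0.036 [0.6404 0.5044 0.0357] [12. 12. 13.]
186 [206. 152.] 7.3 0.053 [0.5979 0.1033 0.0525] [156. 156. 149.]
197 [145. 160.] 7.4 0.053 [0.578  0.281  0.0532] [83. 79. 77.]
197 [144. 205.] 7.5 0.053 [0.4477 0.2851 0.0529] [155. 159. 170.]
182 [199. 211.] 7.4 0.053 [0.4262 0.1265 0.0529] [37. 36. 35.]
180 [303. 229.] 26.3 0.034 [ 0.3651 -0.1752  0.0343] [1
[... 671 characters left out ...]
 [0.4546 0.2827 0.0529] [128. 127. 128.]
136 [440. 148.] 9.7 0.036 [0.6518 0.4992 0.0358] [33. 33. 32.]
171 [493. 154.] 7.3 0.044 [0.7646 0.5733 0.0439] [89. 89. 87.]
226 [286. 158.] 7.8 0.053 [0.4338 0.1236 0.0533] [36. 36. 35.]
235 [369. 162.] 8.3 0.053 [0.5849 0.2767 0.0527] [60. 58. 56.]
188 [496. 170.] 7.6 0.044 [0.8048 0.5129 0.0437] [91.5 91.  88. ]
240 [176. 197.] 31.5 0.035 [ 0.3631 -0.1761  0.035 ] [144. 130. 115.]
285 [328. 194.] 8.9 0.053 [0.6029 0.1033 0.053 ] [109. 105. 101.]
327 [323. 222.] 9.3 0.053 [0.6632 0.0265 0.0529] [147.  89.  41.]
406 [102. 296.] 26.9 0.058 [ 0.5437 -0.4405  0.0579] [38. 37. 36.]
446 [238. 297.] 39.1 0.034 [ 0.6926 -0.2351  0.0344] [117.   97.5  58. ]
```

View pics/crop.png

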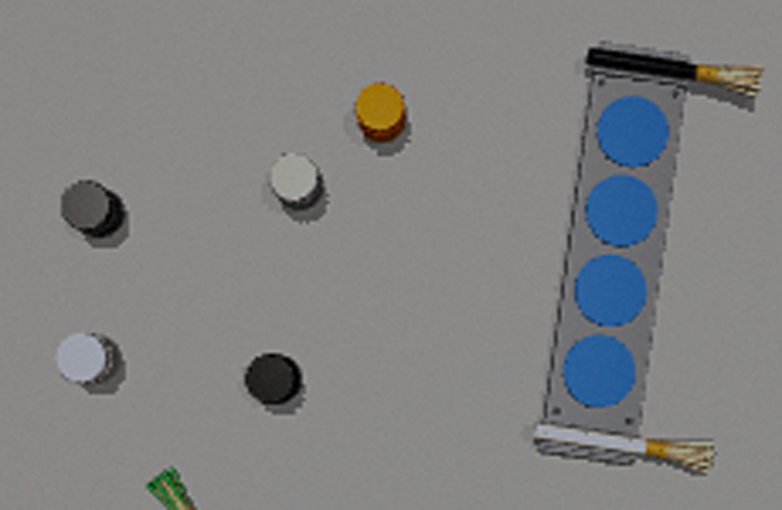

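The crop shows that the brush nearest the robot, at the pad_1 end (crop 590,445), is white and that the black one lies beyond pad_4. The white jar is at crop (82,357), light grey at (296,180), dark grey at (88,207) and black at (272,378). Heights (53 mm), pad pitch (72 mm) and reach all agree. The targets are therefore white to p1, light grey to p2, dark grey to p3 and black to p4. I'll start with black.

>>> carry_out:
  moves:
    - [[0,0,0,0.135,-1],[0,0,0,0.135,-1],[0,0,0,0.135,-1],[0,0,0,0.135,-1],[18,-35,0,0,-1],[18,-35,0,0,-1],[18,-35,0,0,-1],[18,-35,0,0,-1],[18,-35,0,0,-1],[18,-35,0,0,-1],[18,-35,0,0,-1],[18,-35,0,0,-1],[18,-35,0,0,-1],[18,-35,0,0,-1]]
  newtons: 40

```text
time_s: 1.5
tool_pos: [0.4536, -0.2444, 0.4044]
orientation: [0.996, -0.086, -0.0, -0.0]
contact_force: [0.3, -1.2, 0.2]
width: 0.0857
finger_force: 0.0
```

>>> carry_out:
  moves:
    - [[-9,-36,10,0,-1],[-9,-36,10,0,-1],[-9,-36,10,0,-1],[-9,-36,10,0,-1],[-9,-36,10,0,-1],[-9,-36,10,0,-1],[-9,-36,10,0,-1],[-9,-36,10,0,-1],[-9,-36,10,0,-1],[-9,-36,10,0,-1],[0,0,0,0,-1],[0,0,0,0,-1]]

```text
time_s: 2.7
tool_pos: [0.4257, 0.1248, 0.3044]
orientation: [0.996, -0.085, -0.001, 0.0]
contact_force: [-1.0, 0.8, 0.3]
width: 0.0859
finger_force: 0.0
```

```bash
cat > g.py <<'E'
from h import *
import sys
J=dict(w=(.451,.284),l=(.600,.103),d=(.581,.279),b=(.430,.125),p1=(.4264,-.1577),p2=(.4974,-.1699),p3=(.5685,-.1822),p4=(.6394,-.195))
def go(*T):
    s=manip.sense();x,y=s['orientation'][:2];c,q=x*x-y*y,2*x*y;P=np.array(s['tool_pos'])
    print('yaw',np.arctan2(q,c),P,'w',s['width'],'f',s['finger_force'],'t',s['time_s'],'cf',np.round(s['contact_force'],1),'j',np.round(s['joint_pos'],2))
    for n in T:
        dX,dY=np.array(J[n])-P[:2]; print(n,'dx,dy mm',np.round([1e3*(c*dX+q*dY),1e3*(q*dX-c*dY)],1)); P[:2]=J[n]
if __name__=='__main__': go(*sys.argv[1:])
E
python3 g.py b p4 d p3
python3 - <<'E'
from h import *
p,d,i=look('top');cv2.imwrite('pics/top1.png',p[:,:,::-1])
p,d,i=look('scene');cv2.imwrite('pics/scene1.png',p[:,:,::-1])
E
```

```text
yaw -0.16957695388478436 [0.42567187 0.12479226 0.30436975] w 0.08593085125380909 f 0.0 t 2.7 cf [-1.   0.8  0.3] j [ 0.13  0.27  1.95 -0.    0.92  1.87]
b dx,dy mm [ 4.2 -0.9]
p4 dx,dy mm [260.4 280.1]
d dx,dy mm [-137.6 -457.3]
p3 dx,dy mm [ 65.5 456.7]
```

View pics/scene1.png

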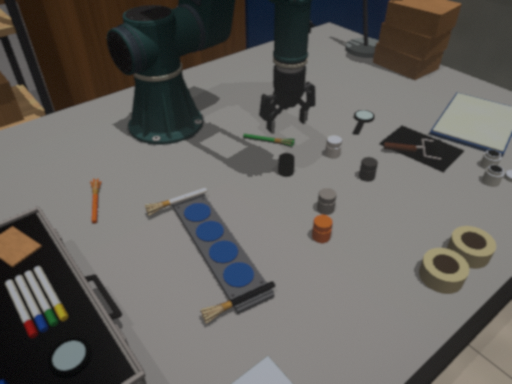

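The picture shows the gripper (288,95) above the black jar (286,165) with its fingers straddling it, and everything else undisturbed. Next I descend and grip.

>>> carry_out:
  moves:
    - [[4,-1,20,0,-1],[0,0,20,0,-1],[0,0,20,0,-1],[0,0,20,0,-1],[0,0,20,0,-1],[0,0,10,0,-1],[0,0,8,0,-1],[0,0,0,0,-1],[0,0,0,0,1],[0,0,0,0,1],[0,0,0,0,1],[0,0,0,0,1],[0,0,0,0,1],[0,0,0,0,1],[0,0,0,0,1],[0,0,0,0,1]]
  newtons: 30

```text
time_s: 4.4
tool_pos: [0.4305, 0.1247, 0.1875]
orientation: [0.996, -0.086, 0.001, -0.0]
contact_force: [-0.4, 0.3, 5.8]
width: 0.0429
finger_force: 29.7
```

```bash
python3 g.py p4
```

```text
yaw -0.17191597222337165 [0.4304856  0.12468488 0.18754904] w 0.042933775636555746 f 29.677255153656006 t 4.4 cf [-0.4  0.3  5.8] j [0.13 0.49 2.04 0.   0.61 1.87]
p4 dx,dy mm [260.5 279.2]
```

>>> carry_out:
  moves:
    - [[0,0,-10,0,1],[0,0,-20,0,1],[0,0,-25,0,1],[0,0,-20,0,1],[0,0,-10,0,1],[0,0,0,0,1],[0,0,0,0,1]]

```text
time_s: 5.1
tool_pos: [0.4299, 0.1245, 0.2716]
orientation: [0.996, -0.086, -0.0, -0.0]
contact_force: [-1.1, -0.9, -1.3]
width: 0.0425
finger_force: 31.0
```

>>> carry_out:
  moves:
    - [[6,6,0,0,1],[12,12,0,0,1],[20,22,0,0,1],[22,24,0,0,1],[22,24,0,0,1],[22,24,0,0,1],[22,24,0,0,1],[22,24,0,0,1],[22,24,0,0,1],[22,24,0,0,1],[22,24,0,0,1],[20,22,0,0,1],[14,14,0,0,1],[9,8,0,0,1],[3,3,0,0,1],[0,0,0,0,1],[0,0,0,0,1]]

```text
time_s: 6.8
tool_pos: [0.6378, -0.194, 0.2712]
orientation: [0.996, -0.086, -0.001, -0.0]
contact_force: [-0.2, 1.3, -2.0]
width: 0.0428
finger_force: 31.0
```

```bash
python3 g.py p4;python3 - <<'E'
from h import *
p,d,i=look('scene');cv2.imwrite('pics/scene2.png',cv2.resize(p[140:340,120:350,::-1],None,fx=3,fy=3,interpolation=2))
E
```

```text
yaw -0.17167867829601335 [ 0.63783061 -0.19402986  0.27118396] w 0.04276485720615858 f 30.960288047790527 t 6.8 cf [-0.2  1.3 -2. ] j [-0.4   0.58  1.49  0.    1.07  1.34]
p4 dx,dy mm [1.7 0.7]
```

View pics/scene2.png

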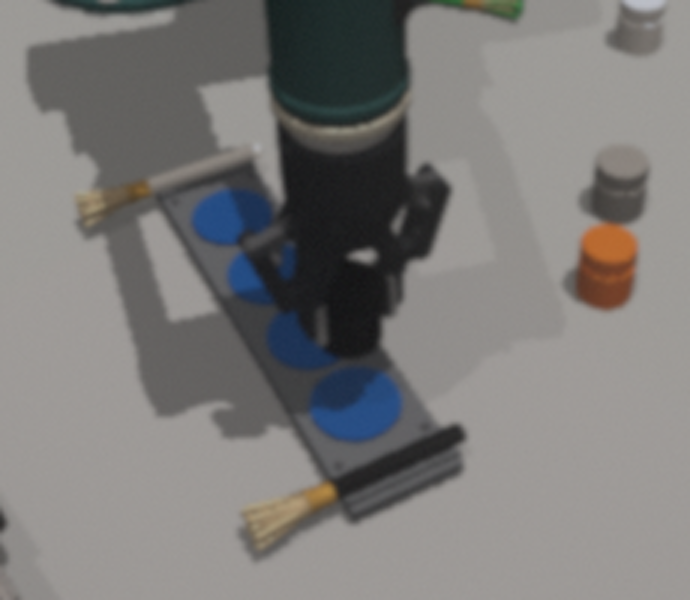

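The jar hangs upright in the fingers (crop 350,310), above pad 4 (355,403), with both brushes clear. I lower it now.

>>> carry_out:
  moves:
    - [[2,1,10,0,1],[0,0,18,0,1],[0,0,16,0,1],[0,0,8,0,1],[0,0,5,0,1],[0,0,3,0,1],[0,0,1,0,1],[0,0,1,0,1],[0,0,0,0,1]]

```text
time_s: 7.75
tool_pos: [0.6405, -0.1963, 0.2101]
orientation: [0.996, -0.086, 0.0, 0.0]
contact_force: [-0.4, 0.6, -0.8]
width: 0.043
finger_force: 31.0
```

```bash
python3 g.py p4
```

```text
yaw -0.1722444179542704 [ 0.6404936  -0.19632167  0.2101079 ] w 0.04297605921421804 f 30.960323810577393 t 7.75 cf [-0.4  0.6 -0.8] j [-0.4   0.66  1.52  0.    0.96  1.34]
p4 dx,dy mm [-1.3 -1.1]
```

>>> carry_out:
  moves:
    - [[-1,-1,1,0,1],[0,0,1,0,1],[0,0,0,0,1],[0,0,0,0,0.2],[0,0,0,0,-0.2],[0,0,0,0,-1],[0,0,0,0,-1],[0,0,0,0,-1],[0,0,0,0,-1],[0,0,0,0,-1],[0,0,0,0,-1]]

```text
time_s: 8.85
tool_pos: [0.6395, -0.1951, 0.2077]
orientation: [0.996, -0.086, -0.0, -0.0]
contact_force: [-0.1, 0.5, -0.1]
width: 0.0856
finger_force: 0.0
```

>>> carry_out:
  moves:
    - [[0,0,-5,0,-1],[0,0,-15,0,-1],[0,0,-25,0,-1],[0,0,-25,0,-1],[0,0,-20,0,-1],[0,0,0,0,-1]]

```text
time_s: 9.45
tool_pos: [0.641, -0.1956, 0.3025]
orientation: [0.996, -0.086, 0.004, 0.001]
contact_force: [0.7, -0.2, 0.6]
width: 0.0853
finger_force: 0.0
```

```bash
python3 g.py d p3
```

```text
yaw -0.17214611899854562 [ 0.64097729 -0.19563318  0.30252523] w 0.08533411196688649 f 0.0 t 9.45 cf [ 0.7 -0.2  0.6] j [-0.4   0.55  1.46  0.    1.13  1.34]
d dx,dy mm [-140.4 -457.3]
p3 dx,dy mm [ 66.7 456.5]
```

>>> carry_out:
  moves:
    - [[-5,-15,0,0,-1],[-10,-33,0,0,-1],[-10,-33,0,0,-1],[-10,-33,0,0,-1],[-10,-33,0,0,-1],[-10,-33,0,0,-1],[-10,-33,0,0,-1],[-10,-33,0,0,-1],[-10,-33,0,0,-1],[-10,-33,0,0,-1],[-10,-33,0,0,-1],[-10,-33,0,0,-1],[-10,-33,0,0,-1],[-10,-33,0,0,-1],[-5,-13,0,0,-1],[0,0,0,0,-1],[0,0,0,0,-1]]

```text
time_s: 11.15
tool_pos: [0.5792, 0.2788, 0.297]
orientation: [0.996, -0.086, -0.001, 0.001]
contact_force: [0.3, -1.0, 1.2]
width: 0.0855
finger_force: 0.0
```

```bash
python3 g.py d; python3 - <<'E'
from m import *
for n in('top','scene'):
    p,d,i=look(n)
    if n=='scene': cv2.imwrite('pics/scene3.png',cv2.resize(p[100:340,130:430,::-1],None,fx=2.4,fy=2.4))
    for a in pads(p,i): print(a[1],np.round(a[3],4))
    for a in jars(p,d,i,lo=.06,hi=.08): print(*a)
E
```

```text
yaw -0.17131692632200657 [0.57919252 0.27876253 0.29701356] w 0.08547221407327266 f 0.0 t 11.15 cf [ 0.3 -1.   1.2] j [ 0.34  0.52  1.52 -0.    1.09  2.08]
d dx,dy mm [ 1.7 -0.5]
620 [ 0.9274 -0.4223  0.021 ]
153 [ 0.7275 -0.7207  0.021 ]
351 [ 0.5672 -0.1819  0.021 ]
356 [ 0.4966 -0.1696  0.021 ]
358 [ 0.4256 -0.1577  0.021 ]
63 [398. 100.] 10.5 0.075 [ 0.7323 -0.4603  0.0749] [50. 49. 47.]
295 [400. 165.] 47.1 0.076 [ 0.5425 -0.4572  0.0761] [50. 49. 47.]
180 [308. 136.] 7.4 0.074 [ 0.6341 -0.1933  0.0738] [30. 30. 29.]
80 [405. 232.] 13.6 0.076 [ 0.3517 -0.46    0.0762] [49. 48. 47.]
88 [246. 332.] 13.5 0.076 [0.0854 0.0009 0.0758] [15. 30. 30.]
369 [ 0.4272 -0.1576  0.021 ]
432 [ 0.4984 -0.17    0.021 ]
409 [ 0.5649 -0.1845  0.021 ]
268 [ 0.6509 -0.2001  0.021 ]
235 [487.   6.] 24.9 0.075 [0.1699 1.5803 0.0751] [64. 63. 58.]
396 [66. 25.] 45.2 0.076 [-0.8402  0.0218  0.0757] [56. 37. 19.]
153 [426.  54.] 17.8 0.074 [0.2968 0.9297 0.074 ] [64. 48. 34.]
403 [162. 104.] 30.8 0.076 [ 0.0093 -0.0029  0.076 ] [27. 39. 38.]
344 [237. 257.] 10.4 0.074 [ 0.6398 -0.1952  0.0742] [30. 30. 31.]
106 [259. 373.] 12.2 0.08 [ 0.8555 -0.3149  0.0798] [160. 164. 171.]
119 [279. 376.] 11.5 0.08 [ 0.879  -0.2935  0.0798] [160. 164. 171.]
```

View pics/scene3.png

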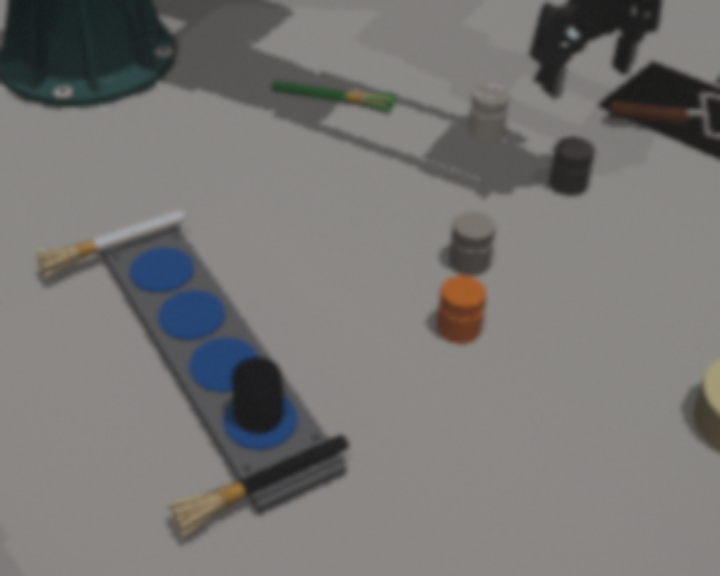

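The black jar stands upright on pad 4 (crop 258,395), within about 3 mm of its centre, and the brushes have not moved. Now dark grey.

>>> carry_out:
  moves:
    - [[2,0,20,0,-1],[0,0,20,0,-1],[0,0,20,0,-1],[0,0,20,0,-1],[0,0,15,0,-1],[0,0,10,0,-1],[0,0,4,0,-1],[0,0,0,0,-1],[0,0,0,0,1],[0,0,0,0,1],[0,0,0,0,1],[0,0,0,0,1],[0,0,0,0,1],[0,0,0,0,1],[0,0,0,0,1],[0,0,0,0,1]]

```text
time_s: 12.85
tool_pos: [0.5822, 0.2791, 0.1898]
orientation: [0.996, -0.086, 0.001, -0.0]
contact_force: [-0.6, 1.2, 5.8]
width: 0.0425
finger_force: 30.3
```

>>> carry_out:
  moves:
    - [[0,0,-10,0,1],[0,0,-20,0,1],[0,0,-25,0,1],[0,0,-20,0,1],[0,0,-10,0,1],[0,0,0,0,1],[0,0,0,0,1]]

```text
time_s: 13.55
tool_pos: [0.5815, 0.2787, 0.2732]
orientation: [0.996, -0.086, -0.0, 0.0]
contact_force: [-0.4, -0.3, -1.0]
width: 0.0429
finger_force: 30.8
```

```bash
python3 g.py p3
```

```text
yaw -0.17218744897513752 [0.58146932 0.27866975 0.27324569] w 0.04294207272393637 f 30.764209628105164 t 13.55 cf [-0.4 -0.3 -1. ] j [0.34 0.55 1.54 0.   1.05 2.08]
p3 dx,dy mm [ 66.2 456.3]
```

>>> carry_out:
  moves:
    - [[1,6,0,0,1],[2,14,0,0,1],[3,22,0,0,1],[4,28,0,0,1],[4,28,0,0,1],[4,28,0,0,1],[4,28,0,0,1],[4,28,0,0,1],[4,28,0,0,1],[4,28,0,0,1],[4,28,0,0,1],[4,28,0,0,1],[4,28,0,0,1],[4,28,0,0,1],[4,28,0,0,1],[4,28,0,0,1],[4,28,0,0,1],[4,26,0,0,1],[3,16,0,0,1],[1,8,0,0,1]]

```text
time_s: 15.55
tool_pos: [0.5673, -0.2119, 0.2732]
orientation: [0.996, -0.087, -0.0, -0.0]
contact_force: [-0.6, 0.3, -0.4]
width: 0.0428
finger_force: 30.8
```

>>> carry_out:
  moves:
    - [[0,0,0,0,1],[0,0,0,0,1]]

```text
time_s: 15.75
tool_pos: [0.5676, -0.2093, 0.2734]
orientation: [0.996, -0.086, -0.0, -0.0]
contact_force: [-0.7, -0.6, -0.6]
width: 0.0431
finger_force: 30.8
```

```bash
python3 g.py p3
```

```text
yaw -0.17217140926727437 [ 0.56757411 -0.20931242  0.2733999 ] w 0.04306266163688465 f 30.78719973564148 t 15.75 cf [-0.7 -0.6 -0.6] j [-0.47  0.51  1.63  0.    1.    1.28]
p3 dx,dy mm [ -3.7 -26.9]
```

>>> carry_out:
  moves:
    - [[-1,-7,0,0,1],[-2,-13,0,0,1],[-1,-7,0,0,1],[0,0,10,0,1],[0,0,18,0,1],[0,0,16,0,1],[0,0,8,0,1],[0,0,5,0,1],[0,0,3,0,1],[0,0,1,0,1],[0,0,0,0,1],[0,0,0,0,1]]

```text
time_s: 16.95
tool_pos: [0.5688, -0.1829, 0.2132]
orientation: [0.996, -0.086, 0.0, 0.0]
contact_force: [-0.1, 0.3, -1.2]
width: 0.0429
finger_force: 30.8
```

```bash
python3 g.py p3
```

```text
yaw -0.17219483658470833 [ 0.56879676 -0.18286481  0.21320525] w 0.04294681925430363 f 30.78599452972412 t 16.95 cf [-0.1  0.3 -1.2] j [-0.43  0.58  1.69  0.    0.87  1.32]
p3 dx,dy mm [-0.4 -0.6]
```

>>> carry_out:
  moves:
    - [[0,0,1,0,1],[0,0,1,0,1],[0,0,0,0,1],[0,0,0,0,0.2],[0,0,0,0,-0.2],[0,0,0,0,-1],[0,0,0,0,-1],[0,0,0,0,-1],[0,0,0,0,-1],[0,0,0,0,-1],[0,0,-5,0,-1],[0,0,-15,0,-1],[0,0,-25,0,-1],[0,0,-25,0,-1],[0,0,-15,0,-1],[0,0,0,0,-1]]

```text
time_s: 18.55
tool_pos: [0.5696, -0.1831, 0.2984]
orientation: [0.996, -0.086, 0.002, 0.001]
contact_force: [0.5, -0.2, -0.0]
width: 0.0857
finger_force: 0.0
```

```bash
python3 g.py l p2
```

```text
yaw -0.17218338262716024 [ 0.56955633 -0.18314645  0.29842574] w 0.08571137334129164 f 0.0 t 18.55 cf [ 0.5 -0.2 -0. ] j [-0.43  0.47  1.63  0.    1.04  1.32]
l dx,dy mm [ -19.  -287.1]
p2 dx,dy mm [-54.3 286.4]
```

>>> carry_out:
  moves:
    - [[-1,-15,0,0,-1],[-2,-28,0,0,-1],[-2,-28,0,0,-1],[-2,-28,0,0,-1],[-2,-28,0,0,-1],[-2,-28,0,0,-1],[-2,-28,0,0,-1],[-2,-28,0,0,-1],[-2,-28,0,0,-1],[-2,-28,0,0,-1],[0,-20,0,0,-1],[0,0,0,0,-1],[0,0,0,0,-1]]

```text
time_s: 19.85
tool_pos: [0.5982, 0.1041, 0.2944]
orientation: [0.996, -0.085, -0.001, 0.0]
contact_force: [0.1, -0.5, 0.4]
width: 0.0855
finger_force: 0.0
```

```bash
python3 g.py l; python3 - <<'E'
from m import *
p,d,i=look('scene')
cv2.imwrite('pics/scene4.png',cv2.resize(p[100:340,130:430,::-1],None,fx=2.4,fy=2.4))
for a in jars(p,d,i,lo=.06,hi=.08): print(*a)
E
```

```text
yaw -0.17058216159096865 [0.59815354 0.10413418 0.29444058] w 0.08550871349018073 f 0.0 t 19.85 cf [ 0.1 -0.5  0.4] j [ 0.06  0.48  1.61 -0.    1.05  1.8 ]
l dx,dy mm [2.  0.8]
232 [488.   6.] 23.8 0.076 [0.1701 1.5882 0.0757] [66. 65. 60.]
385 [64. 27.] 42.5 0.076 [-0.8221  0.0065  0.0759] [58. 37. 19.]
332 [410.  47.] 33.7 0.075 [0.2248 0.9318 0.0752] [64. 49. 35.]
406 [162. 104.] 30.8 0.076 [ 0.0095 -0.003   0.0761] [26. 37. 36.]
302 [222. 234.] 9.8 0.074 [ 0.57   -0.1832  0.0744] [62. 61. 60.]
345 [237. 257.] 10.4 0.074 [ 0.6398 -0.1952  0.0741] [31. 30. 31.]
85 [276. 374.] 9.6 0.08 [ 0.8746 -0.2953  0.0797] [165. 169. 176.]
```

View pics/scene4.png

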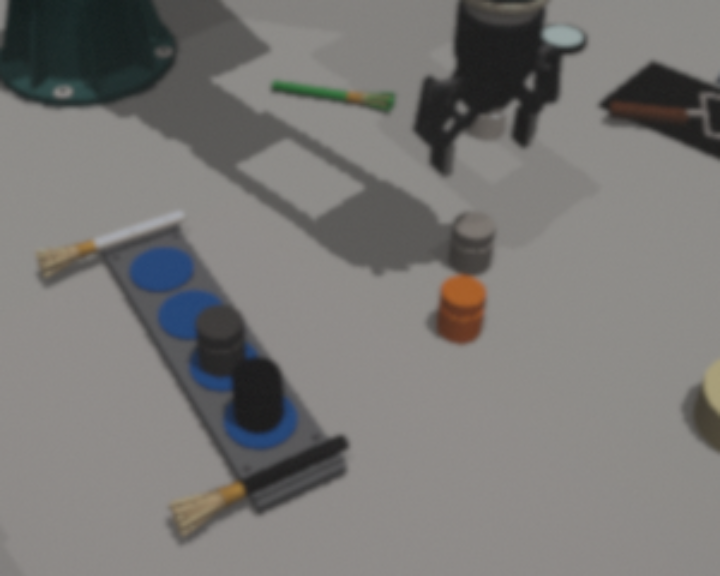

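Dark grey (crop 220,340) and black (258,395) stand on pads 3 and 4, and both brushes are in their grooves. Light grey at (472,242) is directly below the gripper.

>>> carry_out:
  moves:
    - [[2,1,20,0,-1],[0,0,20,0,-1],[0,0,20,0,-1],[0,0,20,0,-1],[0,0,13,0,-1],[0,0,10,0,-1],[0,0,3,0,-1],[0,0,0,0,-1],[0,0,0,0,1],[0,0,0,0,1],[0,0,0,0,1],[0,0,0,0,1],[0,0,0,0,1],[0,0,0,0,1],[0,0,0,0,1],[0,0,0,0,1]]

```text
time_s: 21.5
tool_pos: [0.6012, 0.1021, 0.1907]
orientation: [0.996, -0.086, 0.001, -0.0]
contact_force: [-0.6, -0.6, 5.8]
width: 0.0429
finger_force: 30.2
```

>>> carry_out:
  moves:
    - [[0,0,-10,0,1],[0,0,-20,0,1],[0,0,-25,0,1],[0,0,-20,0,1],[0,0,-10,0,1],[0,0,0,0,1],[0,0,0,0,1]]

```text
time_s: 22.2
tool_pos: [0.6005, 0.1019, 0.2743]
orientation: [0.996, -0.086, -0.0, 0.0]
contact_force: [-1.2, -0.8, -0.7]
width: 0.0428
finger_force: 30.7
```

```bash
python3 g.py p2
```

```text
yaw -0.17222246057081833 [0.60048571 0.10191705 0.2743208 ] w 0.042775370008469274 f 30.72855770587921 t 22.2 cf [-1.2 -0.8 -0.7] j [0.05 0.51 1.62 0.   1.01 1.8 ]
p2 dx,dy mm [-55.  285.5]
```

>>> carry_out:
  moves:
    - [[-1,7,0,0,1],[-3,16,0,0,1],[-5,28,0,0,1],[-5,28,0,0,1],[-5,28,0,0,1],[-5,28,0,0,1],[-5,28,0,0,1],[-5,28,0,0,1],[-5,28,0,0,1],[-5,28,0,0,1],[-5,20,0,0,1],[-4,12,0,0,1],[-2,6,0,0,1],[0,0,0,0,1],[0,0,0,0,1]]

```text
time_s: 23.7
tool_pos: [0.4978, -0.169, 0.2746]
orientation: [0.996, -0.086, -0.0, -0.0]
contact_force: [-0.2, -0.3, -1.0]
width: 0.0425
finger_force: 30.8
```

>>> carry_out:
  moves:
    - [[0,0,10,0,1],[0,0,18,0,1],[0,0,16,0,1],[0,0,8,0,1],[0,0,5,0,1],[0,0,3,0,1],[0,0,1,0,1],[0,0,0,0,1],[0,0,0,0,1]]

```text
time_s: 24.6
tool_pos: [0.498, -0.1695, 0.2142]
orientation: [0.996, -0.086, 0.0, 0.0]
contact_force: [-0.3, -0.5, -0.8]
width: 0.0426
finger_force: 30.8
```

```bash
python3 g.py p2
```

```text
yaw -0.17224428269639033 [ 0.4980192  -0.16952193  0.21416333] w 0.04264384371623297 f 30.761201977729797 t 24.6 cf [-0.3 -0.5 -0.8] j [-0.46  0.51  1.86  0.    0.78  1.28]
p2 dx,dy mm [-0.5  0.5]
```

>>> carry_out:
  moves:
    - [[0,0,1,0,1],[0,0,1,0,1],[0,0,0,0,1],[0,0,0,0,0.2],[0,0,0,0,-0.2],[0,0,0,0,-1],[0,0,0,0,-1],[0,0,0,0,-1],[0,0,0,0,-1],[0,0,0,0,-1],[0,0,-5,0,-1],[0,0,-15,0,-1],[0,0,-25,0,-1],[0,0,-25,0,-1],[0,0,-15,0,-1],[0,0,0,0,-1]]

```text
time_s: 26.2
tool_pos: [0.4987, -0.1698, 0.2991]
orientation: [0.996, -0.086, 0.002, 0.001]
contact_force: [0.1, -0.2, -1.5]
width: 0.0851
finger_force: 0.0
```

```bash
python3 g.py w p1
```

```text
yaw -0.1722033328546886 [ 0.49871848 -0.16984355  0.29911199] w 0.08507940749929212 f 0.0 t 26.2 cf [ 0.1 -0.2 -1.5] j [-0.46  0.38  1.79  0.    0.97  1.28]
w dx,dy mm [-124.8 -439. ]
p1 dx,dy mm [ 51.5 439.4]
```

>>> carry_out:
  moves:
    - [[-5,-15,0,0,-1],[-9,-33,0,0,-1],[-9,-33,0,0,-1],[-9,-33,0,0,-1],[-9,-33,0,0,-1],[-9,-33,0,0,-1],[-9,-33,0,0,-1],[-9,-33,0,0,-1],[-9,-33,0,0,-1],[-9,-33,0,0,-1],[-9,-33,0,0,-1],[-9,-33,0,0,-1],[-9,-33,0,0,-1],[-9,-20,0,0,-1],[-3,-8,0,0,-1],[0,0,0,0,-1],[0,0,0,0,-1]]

```text
time_s: 27.9
tool_pos: [0.4493, 0.2839, 0.2961]
orientation: [0.996, -0.086, -0.001, 0.001]
contact_force: [-0.5, -0.3, -0.0]
width: 0.0851
finger_force: 0.0
```

```bash
python3 g.py w; python3 - <<'E'
from m import *
p,d,i=look('scene')
cv2.imwrite('pics/scene5.png',cv2.resize(p[100:340,130:430,::-1],None,fx=2.4,fy=2.4))
for a in jars(p,d,i,lo=.06,hi=.08): print(*a)
E
```

```text
yaw -0.17189352288547352 [0.44930483 0.2839189  0.29607399] w 0.08506203812098184 f 0.0 t 27.9 cf [-0.5 -0.3 -0. ] j [ 0.43  0.39  1.78 -0.    0.98  2.18]
w dx,dy mm [ 1.7 -0.4]
102 [233.   2.] 11.3 0.077 [-0.618   0.7324  0.0765] [55. 36. 21.]
235 [488.   6.] 24.3 0.076 [0.1686 1.5865 0.0757] [63. 62. 57.]
414 [70. 25.] 47.0 0.076 [-0.8301  0.0311  0.0763] [55. 36. 19.]
328 [410.  48.] 33.7 0.076 [0.2281 0.9272 0.0755] [61. 46. 33.]
399 [162. 103.] 30.6 0.076 [ 0.0029 -0.001   0.076 ] [26. 37. 36.]
265 [208. 214.] 9.3 0.074 [ 0.5015 -0.1707  0.0744] [115. 111. 107.]
305 [222. 234.] 9.8 0.074 [ 0.57   -0.1832  0.0745] [60. 58. 56.]
344 [237. 257.] 10.6 0.074 [ 0.6409 -0.196   0.0743] [29. 28. 28.]
66 [247. 374.] 10.0 0.08 [ 0.8449 -0.3305  0.0797] [156. 160. 168.]
67 [262. 375.] 8.6 0.08 [ 0.8616 -0.3129  0.0797] [157. 161. 168.]
```

View pics/scene5.png

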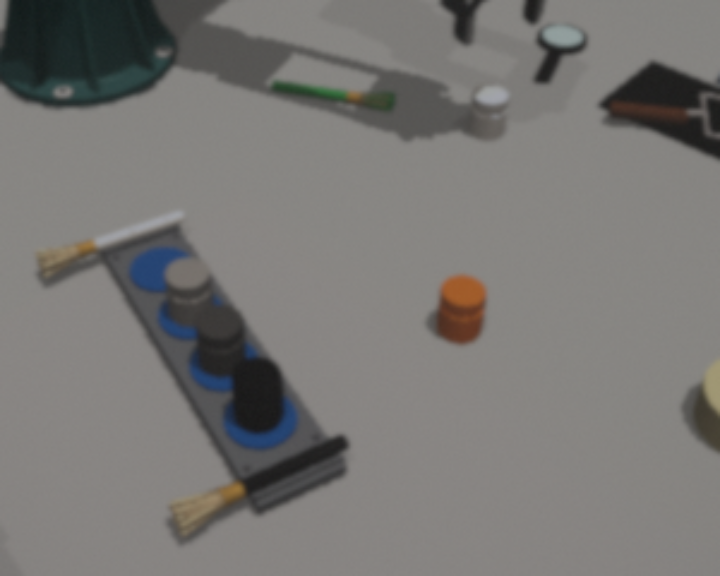

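Light grey (crop 188,290), dark grey and black stand on pads 2 to 4. The white jar (490,112) has the whiter lid and is below the gripper.

>>> carry_out:
  moves:
    - [[2,0,20,0,-1],[0,0,20,0,-1],[0,0,20,0,-1],[0,0,20,0,-1],[0,0,14,0,-1],[0,0,10,0,-1],[0,0,3,0,-1],[0,0,0,0,-1],[0,0,0,0,1],[0,0,0,0,1],[0,0,0,0,1],[0,0,0,0,1],[0,0,0,0,1],[0,0,0,0,1],[0,0,0,0,1],[0,0,0,0,1]]

```text
time_s: 29.55
tool_pos: [0.4521, 0.2844, 0.1906]
orientation: [0.996, -0.086, 0.001, -0.0]
contact_force: [-0.8, -0.8, 6.3]
width: 0.043
finger_force: 29.9
```

>>> carry_out:
  moves:
    - [[0,0,-10,0,1],[0,0,-20,0,1],[0,0,-25,0,1],[0,0,-20,0,1],[0,0,-10,0,1],[0,0,0,0,1],[0,0,0,0,1]]

```text
time_s: 30.25
tool_pos: [0.4515, 0.284, 0.2745]
orientation: [0.996, -0.086, -0.0, 0.0]
contact_force: [0.2, 0.3, -1.6]
width: 0.0431
finger_force: 30.9
```

```bash
python3 g.py p1
```

```text
yaw -0.17216862422670165 [0.45153966 0.2840329  0.27448903] w 0.04312001900699502 f 30.863395929336548 t 30.25 cf [ 0.2  0.3 -1.6] j [0.43 0.42 1.79 0.   0.93 2.17]
p1 dx,dy mm [ 50.9 439.5]
```

>>> carry_out:
  moves:
    - [[1,7,0,0,1],[2,16,0,0,1],[3,28,0,0,1],[3,28,0,0,1],[3,28,0,0,1],[3,28,0,0,1],[3,28,0,0,1],[3,28,0,0,1],[3,28,0,0,1],[3,28,0,0,1],[3,28,0,0,1],[3,28,0,0,1],[3,28,0,0,1],[3,28,0,0,1],[3,28,0,0,1],[4,28,0,0,1],[3,16,0,0,1],[2,8,0,0,1],[0,0,0,0,1],[0,0,0,0,1]]

```text
time_s: 32.25
tool_pos: [0.4262, -0.1567, 0.2744]
orientation: [0.996, -0.086, -0.001, -0.0]
contact_force: [0.0, 0.3, -1.0]
width: 0.043
finger_force: 30.9
```

```bash
python3 g.py p1
```

```text
yaw -0.17267188749821022 [ 0.42623265 -0.15669238  0.27435538] w 0.04296584797004292 f 30.904312133789062 t 32.25 cf [ 0.   0.3 -1. ] j [-0.5   0.33  1.96  0.    0.85  1.24]
p1 dx,dy mm [0.3 1. ]
```

>>> carry_out:
  moves:
    - [[0,0,10,0,1],[0,0,18,0,1],[0,0,16,0,1],[0,0,8,0,1],[0,0,5,0,1],[0,0,3,0,1],[0,0,1,0,1],[0,0,0,0,1],[0,0,0,0,1]]

```text
time_s: 33.15
tool_pos: [0.427, -0.1572, 0.2141]
orientation: [0.996, -0.086, 0.0, 0.0]
contact_force: [-0.6, 0.7, -0.7]
width: 0.0428
finger_force: 30.9
```

>>> carry_out:
  moves:
    - [[0,0,1,0,1],[0,0,1,0,1],[0,0,0,0,1],[0,0,0,0,0.2],[0,0,0,0,-0.2],[0,0,0,0,-1],[0,0,0,0,-1],[0,0,0,0,-1],[0,0,0,0,-1],[0,0,0,0,-1],[0,0,-5,0,-1],[0,0,-15,0,-1],[0,0,-25,0,-1],[0,0,-25,0,-1],[0,0,-15,0,-1],[0,0,0,0,-1]]

```text
time_s: 34.75
tool_pos: [0.4277, -0.1575, 0.2988]
orientation: [0.996, -0.086, 0.002, 0.001]
contact_force: [0.7, -0.0, 0.2]
width: 0.0852
finger_force: 0.0
```

>>> carry_out:
  moves:
    - [[0,-15,-5,0,-1],[0,-30,-5,0,-1],[0,-30,-5,0,-1],[0,-30,-5,0,-1],[0,-30,-5,0,-1],[0,-30,-5,0,-1],[0,-30,-5,0,-1],[0,-30,-5,0,-1],[0,-20,0,0,-1],[0,0,0,0,-1],[0,0,0,0,-1]]

```text
time_s: 35.85
tool_pos: [0.4684, 0.0843, 0.3359]
orientation: [0.996, -0.085, -0.001, 0.0]
contact_force: [-0.4, -0.2, -0.7]
width: 0.0852
finger_force: 0.0
```

```bash
python3 g.py; python3 - <<'E'
from m import *
for n in('scene','top'):
    p,d,i=look(n)
    if n=='scene': cv2.imwrite('pics/scene6.png',cv2.resize(p[100:340,130:430,::-1],None,fx=2.4,fy=2.4))
    for a in jars(p,d,i,lo=.06,hi=.08): print(*a)
E
```

```text
yaw -0.17070164480452568 [0.46838746 0.08434843 0.33591914] w 0.08520928004390607 f 0.0 t 35.85 cf [-0.4 -0.2 -0.7] j [ 0.03  0.26  1.85 -0.    1.03  1.77]
226 [487.   6.] 24.7 0.075 [0.1663 1.5867 0.0751] [63. 62. 58.]
376 [64. 27.] 43.2 0.076 [-0.8239  0.005   0.0758] [55.  35.5 19. ]
335 [410.  47.] 33.7 0.076 [0.2254 0.931  0.0756] [62. 47. 35.]
409 [162. 104.] 30.8 0.076 [ 0.0118 -0.0044  0.0758] [26. 35. 35.]
245 [195. 195.] 9.1 0.074 [ 0.4268 -0.1563  0.0744] [156. 158. 163.]
266 [208. 214.] 9.5 0.074 [ 0.5001 -0.1698  0.0744] [118. 113. 108.]
302 [222. 234.] 9.8 0.074 [ 0.57   -0.1832  0.0744] [60. 58. 56.]
344 [237. 257.] 10.4 0.074 [ 0.6399 -0.1953  0.0743] [29. 29. 29.]
91 [252. 368.] 12.6 0.08 [ 0.8427 -0.3177  0.0798] [158. 162. 170.]
70 [263. 379.] 8.9 0.08 [ 0.8671 -0.3167  0.0796] [159. 163. 170.]
71 [398. 104.] 15.0 0.075 [ 0.7218 -0.4611  0.0751] [48. 47. 46.]
285 [400. 168.] 45.1 0.076 [ 0.5339 -0.457   0.0755] [49. 48. 46.]
178 [308. 136.] 7.4 0.074 [ 0.634  -0.1932  0.074 ] [30. 30. 29.]
176 [305. 160.] 7.3 0.074 [ 0.5638 -0.1819  0.074 ] [90.  86.5 85. ]
176 [301. 184.] 7.3 0.074 [ 0.4945 -0.1687  0.0742] [164. 157. 151.]
173 [298. 210.] 7.6 0.074 [ 0.4223 -0.1555  0.074 ] [169. 174. 185.]
72 [405. 232.] 13.6 0.077 [ 0.3517 -0.4598  0.0767] [48.  46.5 46. ]
89 [246. 332.] 13.5 0.075 [0.0865 0.0009 0.0749] [11. 21. 21.]
63 [268. 344.] 10.5 0.076 [ 0.051  -0.0606  0.0762] [14. 27. 27.]
```

View pics/scene6.png

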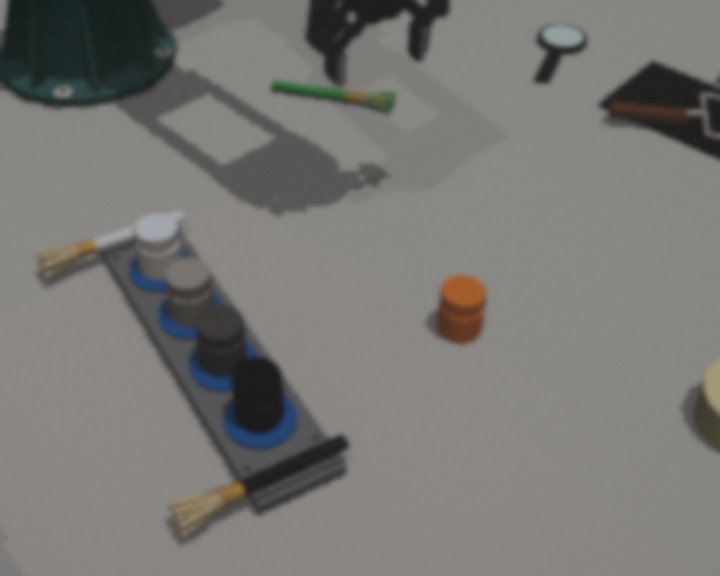

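All four jars stand upright in order, from white (crop 158,245) to black (258,395), within about 4 mm of their pad centres and at the right height. The brushes are in place and the arm is clear.

```bash
python3 -c "
from station import workorder
print(workorder.close_job())"
```

```text
the job is handed in; nothing more can be done
None
```

The four jars stand upright on their pads in order, white at the white brush's end through to black at the black brush's end, each measured within about 4 mm of its pad centre; both brushes still lie in their grooves, and the job is handed in at about 36 s, though the hand-in returned no verdict.

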